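# Turn a circuit board over in its flip carrier

### The job

The closed flip carrier in the grey stand holds a loose relay board. Pinch its yellow lid and black tray firmly together, turn the carrier upside down without letting the two halves come apart, and set it down (do not drop it) in the blue stand, yellow lid underneath, resting against the rails and on the lip like it did in the grey one. Leave the battery, the flux bottle and the tape roll where they are.

Things in the scene. Friction and masses are not known exactly. Their poses are not given: they have to be found in the camera images.
- tray_center (a point): Centre of the closed flip carrier (70 x 92 x 26 mm), a point of its black-framed tray in the middle of the open face, 13 mm from the outer face. x along the 70 mm side (down the slope in the grey stand), y along the 92 mm side, z square to the big faces, towards the lid. 90 g. A 4 mm tongue fits inside the lid with 1.5 mm play; no latch: only gravity joins the halves.
- lid_center (a point): Yellow-framed lid of the carrier, 70 x 92 x 13 mm, 70 g. The point is the middle of its open face and coincides with tray_center while closed; z towards its outer face; axes as the tray's when closed. Both halves have clear windows flush with the frames. To pinch both: grip the two big faces (26 mm apart) at the upper edge, fingers pointing down the slope.
- board_center (a point): Green relay board with blue relays, 38 x 70 x 15 mm, 30 g, loose inside the carrier with 5 to 16 mm of play. Its centre; z towards the component side.
- grey_stand_seat (a point): Where the carrier's centre is when it rests in the fixed grey stand, either way up: 94 mm above the worktop. Stand axes: x level, the way the slope falls (to the robot's left), y level across the slope, z up. A big face of the carrier lies on the rails (slope 45 degrees), a 92 mm edge on the lip, and its upper 24 mm stand free above the rails.
- blue_stand_seat (a point): The same point and axes of the fixed blue stand, where the carrier must go. Both stands are alike, but this one's slope, and so its x axis, falls to the robot's right; its lip is on the right too.
- grey_stand: Origin under the middle of its base plate (110 x 104 x 8 mm), right below the seat point. Two inclined back rails, each 14 mm wide, leave a 60 mm gap between them for a finger; they reach 46 mm up the slope from the lip. The lip is square to the rails, as wide as the stand, and rises 30 mm from their surface.
- blue_stand: As grey_stand, in blue.
- cell: Bystander: AA battery standing upright, 14 mm diameter, 51 mm tall, origin under its centre.
- flux_bottle: Bystander: small bottle with an orange needle cap, 30 mm diameter, 86 mm tall, origin under its centre.
- tape: Bystander: amber tape roll lying flat, 66 mm diameter, 13 mm tall, origin under its centre.
There are look-alikes about, which are no part of the job. What is shaped like the part that bears tray_center but green is not meant.

How it is judged (in metres and radians):
On the way:
1. the closed carrier is lifted out of the grey stand, both halves held by the gripper (distance between tray_center and grey_stand_seat above 0.05 m and distance between tray_center and lid_center below 0.006 m and contact force between the fingers and tray above 1 N and contact force between the fingers and lid above 1 N), for 0.1 s.
At the end, for the whole second after the job is handed in: The carrier is closed (halves within 5 mm, 0.06 rad), upside down (lid and board face 135 degrees from upright; lid +-6) and rests in the blue stand: centre within 6 mm of the seat point in the stand's x and z, 15 mm in y, its 92 mm side within 0.12 rad of the stand's y (x of tray_center in the frame of blue_stand_seat between -0.006 and 0.006 m and z of tray_center in the frame of blue_stand_seat between -0.006 and 0.006 m and y of tray_center in the frame of blue_stand_seat between -0.015 and 0.015 m and angle between the y axis of tray_center and the y axis of blue_stand_seat, either way round below 0.12 rad and angle between lid_center's own z axis and vertical between 2.25 and 2.46 rad and angle between board_center's own z axis and vertical above 2 rad and distance between tray_center and lid_center below 0.005 m and angle between the z axis of tray_center and the z axis of lid_center, either way round below 0.06 rad and linear speed of each of tray, lid below 0.02 m/s); the robot touches nothing.
It fails at once if the lid and the tray come apart (more than 9 mm off, or more than 0.12 rad out of line) (distance between tray_center and lid_center above 0.009 m or angle between the z axis of tray_center and the z axis of lid_center, either way round above 0.12 rad).
It fails at once if the carrier is dropped (falls faster than 0.6 m/s while the gripper does not touch it) (linear speed of tray above 0.6 m/s and contact force between the fingers and tray below 0.05 N and contact force between the fingers and lid below 0.05 N).
It fails at once if the battery, the bottle or the tape roll is moved more than 20 mm or tipped over (distance of any of cell, flux_bottle, tape from where it was at the start of the episode above 0.02 m or angle between any of cell, flux_bottle's own z axis and vertical above 0.3 rad).
It also fails if it takes over 38 s, if anything falls off the work surface, if the arm or the gripper's body presses on something with over 40 N, if the wrist force passes 120 N, or if a joint passes its speed limit or range.

### The arm

A 6-joint arm with a two-finger parallel gripper is mounted at the origin on a cart in front of the work surface, level with it; the furniture and walls round the work are solid. World frame = base frame: x ahead of the robot, y to its left, z up, the work surface at z = 0. Lengths are in mm, angles in rad, forces in N, time in s.
With the tool pointing down it reaches from about 325 to 775 mm from the base axis. Payload 5.5 kg.
Tool frame: the origin (TCP) lies at the very end of the fingers, on their centre line; the grasp point (between the pads) lies 19 mm behind it; z points along the fingers, y is the line along which they close (so a half turn about z gives the same grasp; the last joint's range is limited). The gripper opens to 85 mm and grips with 20 to 120 N. Pads are 22 mm wide; open, the fingers measure 114 mm over their backs; the gripper's body (76 mm by 85 mm) begins 54 mm behind the grasp point. The pads swing forward as they close: fully open they stand 13 mm farther back than shut.
Start: joints at [1.264, 0.091, 1.231, -0, 1.82, -0.057], TCP at [148.33, 581.39, 202.275] pointing down, gripper open.
Joint ranges: [-2.87, 2.87], [-0.86, 2.18], [0.17, 2.46], [-1.51, 4.65], [0.06, 2.69], [-2.65, 2.65]. Speed limits (rad/s): [2.57, 2.57, 3.01, 3.14, 3.14, 3.14].

### API

Orientations are given as a rotation vector (axis times angle).
In Python, from station import * gives the robot as it stands.
- The arm moves only by the tool play_rows, never from a script. Its arguments are lists of equal length, an entry for each row: "jaw": the opening, from -1 (shut) to 1 (fully open); "travel": the shift along the world's x, y, z in m, a list of three; "spin": the turn about the world's z in rad. A call has 1 to 20 rows; each row shifts and turns the commanded pose from where the row before left it; what a row does not reach is not made up. A row lasts 1/8 s, in which the tool goes at most 62.5 mm and 10.7 degrees, less where a joint would pass 70% of its speed; a pose out of reach is approached as far as the arm can. A call is refused whole if a number of a shift passes 0.0625 or a number of a turn 0.188, either way. A call with a gripper value outside its range is refused whole. The fingers move at their own pace and stop on an object; the grip force is fixed at half the most. Time passes only in rows, so rows that do not move let the fingers close. It gives the time, the measured TCP pose, the force, the opening and the grip force at its end, in the units of the state.
- get_state(): the state, without advancing time (a new reading comes with each control period).
- capture(name): name is "scene" or "top" or "wrist"; returns a dict with "image" (400x640x3 uint8, red, green, blue), "fx", "fy", "cx", "cy" (pixels), "rvec" (rotation vector, rad) and "tvec" (3), from world to camera coordinates, as OpenCV has them; the wrist camera has in their place "hand_eye" (4x4, takes a point from camera to tool coordinates, whose origin is the TCP and whose axes are the flange's). Camera axes: x right, y down, z forward; pixel columns grow to the right and rows downward; lengths in mm; the calibration is good to about 2 mm. The wrist camera is an equidistant fisheye: a pixel r from the principal point sees the ray r / f radians off the axis. A picture is of the moment at which its call begins: read the wrist's pose just before it. There is no depth.
- job_done(): hands the job in; it is judged then, once.
The state is a dict: "clock": time; "q": joint angles; "qvel": joint speeds; "joint_efforts": joint torques, N m; "position": TCP position; "orientation": TCP orientation; "contact_force": force on the tool from outside, world axes, zero at the start; "ft_torque": the same for the moment, N m; "grip_width": finger opening in mm; "finger_force": force on a finger pad.
Only numpy, scipy, OpenCV 4.12 (cv2) and the standard library are available. Lean on these libraries where they do the work, as an engineer would, in place of code of your own. Each camera call takes 0.05 s, during which the arm holds its last target. There are 200 camera calls.

## Working session

There is one attempt and no reset: what is moved stays moved. The work goes in short steps, Python scripts to look and compute and a tool call to move; the robot and the scene stay as the last step left them, time stands still between calls to the robot, and variables do not carry over. Pictures are saved under pics/ and viewed, at most 10 in all, crops included, and the job is handed in when it is done.

Besides the shell and the picture viewer there is one more tool, called after "Emit:" as a command line: name --pt "numbers of a row" for each row, then --argument value for the rest. play_rows: Moves the arm, as the interface text tells. Its arguments: {"type":"object","properties":{"jaw":{"type":"array","items":{"type":"number"}},"travel":{"type":"array","items":{"type":"array","items":{"type":"number"}}},"spin":{"type":"array","items":{"type":"number"}}},"required":["jaw","travel","spin"]}

```bash
mkdir -p pics; cat > h.py <<'E'
from station import *
import numpy as np, cv2
def shot(n,f):
    c=capture(n); cv2.imwrite('pics/'+f,c['image'][:,:,::-1]); np.savez('pics/'+f[:-4],**{k:v for k,v in c.items()}); return c
def P(c):
    K=np.array([[c['fx'],0,c['cx']],[0,c['fy'],c['cy']],[0,0,1.]]);R=cv2.Rodrigues(np.array(c['rvec'],float))[0];return K,R,np.array(c['tvec'],float).ravel()
def ray(c,u,v):
    K,R,t=P(c);o=-R.T@t;d=R.T@np.linalg.inv(K)@[u,v,1];return o,d
def atz(c,u,v,z):
    o,d=ray(c,u,v);return o+d*(z-o[2])/d[2]
def tri(l):
    A=np.zeros((3,3));b=np.zeros(3)
    for o,d in l:
        d=d/np.linalg.norm(d);M=np.eye(3)-np.outer(d,d);A+=M;b+=M@o
    return np.linalg.solve(A,b)
def proj(c,p):
    K,R,t=P(c);q=K@(R@np.array(p,float)+t);return q[:2]/q[2]
E
python3 - <<'E'
from h import *
print(get_state())
for n in ('scene','top'):
    c=shot(n,n+'0.png');K,R,t=P(c);print(n,c['fx'],(-R.T@t).round())
E
```

```text
{'clock': 0.0, 'q': array([ 1.26431371e+00,  9.18625247e-02,  1.23194867e+00, -1.36697485e-05,
        1.81981230e+00, -5.67316855e-02]), 'qvel': array([-2.14844928e-03, -6.10299252e-05, -1.19824084e-03,  1.37065060e-03,
        1.64509194e-04,  1.56093415e-03]), 'joint_efforts': array([ 1.54326322e-04, -4.58711672e+01, -4.18034256e+01, -2.84561409e-06,
        1.09150278e-02, -2.51305345e-06]), 'position': array([148.21231229, 581.02993764, 201.11329738]), 'orientation': array([-0.39125002, -3.11677644,  0.00314099]), 'contact_force': array([ 0.29226829, -0.20006641,  0.16779773]), 'ft_torque': array([ 0.016366  , -0.00434375, -0.04189918]), 'finger_force': 0.0, 'grip_width': 85.15370242309426}
scene 444.93577727624387 [-159. -450.  581.]
top 431.53287689381557 [ 423.   14. 1260.]
```

View pics/scene0.png

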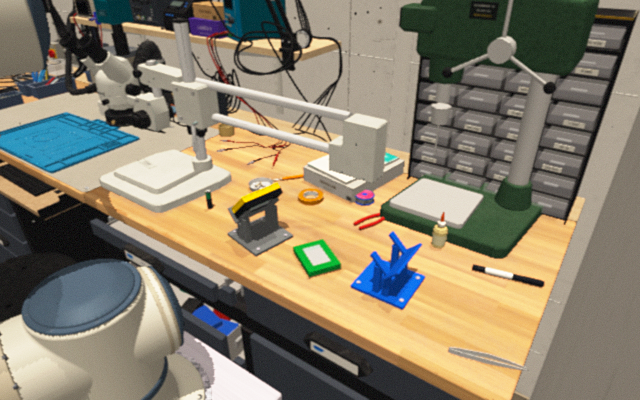

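View pics/top0.png

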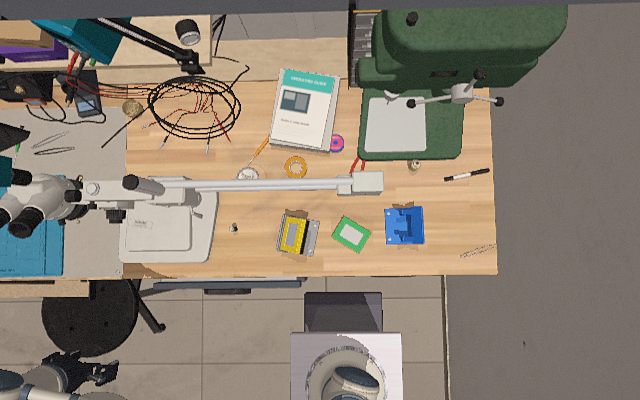

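```bash
python3 - <<'E'
from h import *
T=np.load('pics/top0.npz');S=np.load('pics/scene0.npz')
a=cv2.imread('pics/top0.png')[190:265,265:440];a=cv2.resize(a,None,fx=4.5,fy=4.5,interpolation=cv2.INTER_CUBIC)
b=cv2.imread('pics/scene0.png')[170:310,195:435];b=cv2.resize(b,None,fx=3.25,fy=3.25,interpolation=cv2.INTER_CUBIC)
cv2.imwrite('pics/topc.png',a[:, :788]);cv2.imwrite('pics/scenec.png',b)
for n,u in (('grey',(297,233)),('blue',(405,225)),('cell',(234,228)),('base',(355,370)),('bottle',(414,165)),('tape',(295,167))):print(n,atz(T,*u,0).round())
print(proj(T,[148,581,201]),proj(T,[0,0,0]))
E
```

```text
grey [437. 134.   0.]
blue [ 455. -180.    0.]
cell [454. 319.   0.]
base [ 47. -27.   0.]
bottle [ 630. -211.    0.]
tape [631. 138.   0.]
[106.50776831 354.08690792] [345.73048905 387.22661022]
```

View pics/topc.png

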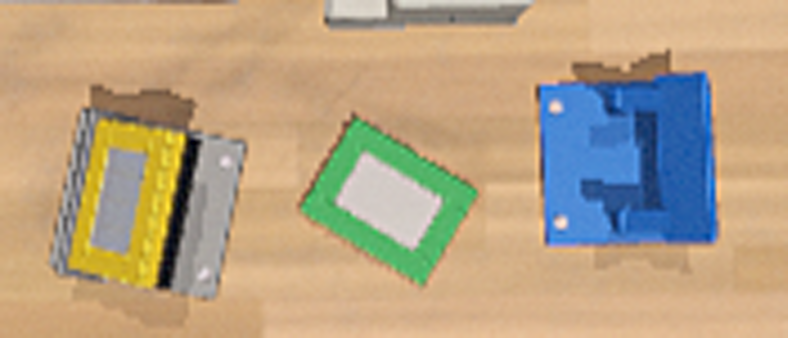

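View pics/scenec.png

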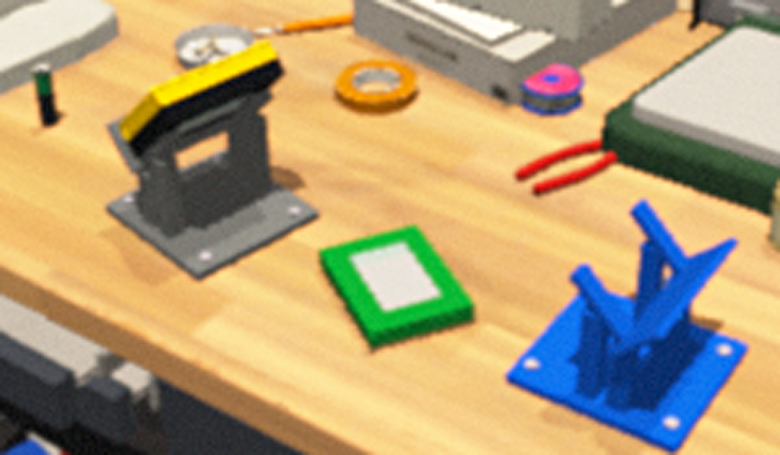

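```bash
cat > fit.py <<'E'
from h import *
from scipy.optimize import least_squares
T=np.load('pics/top0.npz');S=np.load('pics/scene0.npz')
t=lambda u,v:((u+.5)/4.5-.5+265,(v+.5)/4.5-.5+190)
s=lambda u,v:((u+.5)/3.25-.5+195,(v+.5)/3.25-.5+170)
grey=[(T,t(245,143),(-55,-52,8)),(T,t(214,298),(-55,52,8)),(T,t(198,137),(-33.9,-46,109.6)),(T,t(170,290),(-33.9,46,109.6)),
 (S,s(108,208),(55,52,8)),(S,s(203,274),(-55,52,4)),(S,s(317,212),(-55,-52,8))]
blue=[(T,t(538,87),(-55,52,8)),(T,t(548,245),(-55,-52,8)),
 (S,s(508,378),(-55,-52,8)),(S,s(672,448),(55,-52,4)),(S,s(748,347),(55,52,8))]
for n,L,y0 in (('grey',grey,[437,134,1.4]),('blue',blue,[455,-180,-1.55])):
    def f(p):
        c,q=np.cos(p[2]),np.sin(p[2])
        return np.concatenate([proj(C,(p[0]+c*w[0]-q*w[1],p[1]+q*w[0]+c*w[1],w[2]))-m for C,m,w in L])
    r=least_squares(f,y0);print(n,r.x.round(3),np.degrees(r.x[2]).round(1));print(r.fun.reshape(-1,2).round(1).tolist())
E
python3 fit.py
```

```text
grey [431.328 132.564   1.376] 78.8
[[0.2, -0.9], [0.5, 0.2], [0.8, -0.2], [0.7, -0.1], [-1.7, -1.5], [-1.2, 1.3], [1.1, -1.3]]
blue [ 452.412 -177.138   -1.549] -88.7
[[0.3, -0.3], [-0.2, 0.6], [-1.5, -1.4], [1.1, 1.6], [0.4, -1.1]]
```

Emit:
play_rows --jaw '[1,1,1,1,1,1,1,1,1,1,1,1,1]' --pt "0.02 -0.03 0.01" --pt "0.025 -0.04 0.01" --pt "0.025 -0.04 0.01" --pt "0.025 -0.04 0" --pt "0.025 -0.04 0" --pt "0.025 -0.04 0" --pt "0.025 -0.04 0" --pt "0.025 -0.04 0" --pt "0.025 -0.04 0" --pt "0.025 -0.04 0" --pt "0.02 -0.03 0" --pt "0.015 -0.03 0" --pt "0 0 0" --spin '[0.01,0.01,0.01,0.01,0.01,0.004,0,0,0,0,0,0,0]'

```text
clock: 1.72
position: [428.8, 129.8, 231.6]
orientation: [-0.312, -3.125, 0.001]
contact_force: [0.4, 0.0, -0.7]
grip_width: 85.2
finger_force: 0.0
```

```bash
python3 - <<'E'
from h import *
from scipy.spatial.transform import Rotation as Ro
s=get_state();print(s['clock'],s['position'].round(1),s['orientation'].round(3),s['contact_force'].round(1))
c=capture('wrist');print({k:v for k,v in c.items() if k!='image'})
cv2.imwrite('pics/w1.png',c['image'][:,:,::-1]);np.savez('pics/w1',pos=s['position'],ori=s['orientation'],**c)
E
```

```text
1.725 [428.8 129.8 231.6] [-3.120e-01 -3.125e+00  1.000e-03] [ 0.4  0.  -0.7]
{'fx': 309.70691628693146, 'fy': 309.70691628693146, 'cx': 318.27426734169933, 'cy': 197.57177509369643, 'hand_eye': array([[-3.24687539e-04, -9.45185661e-01, -3.26533245e-01,
         8.36432521e+01],
       [ 9.99999904e-01, -2.10511414e-04, -3.84999503e-04,
         2.13268437e-01],
       [ 2.95157035e-04, -3.26533339e-01,  9.45185639e-01,
        -1.72437036e+02],
       [ 0.00000000e+00,  0.00000000e+00,  0.00000000e+00,
         1.00000000e+00]])}
```

View pics/w1.png

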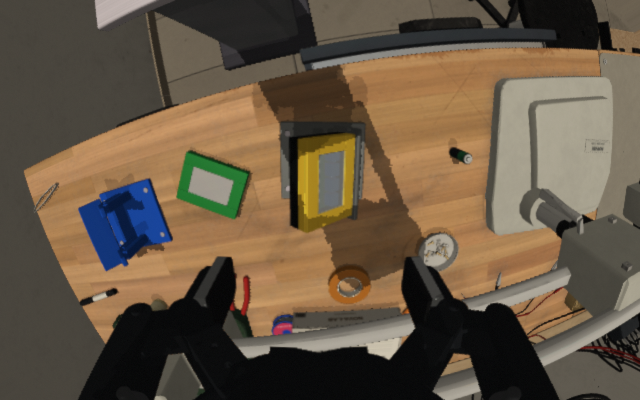

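```bash
python3 - <<'E'
import cv2
a=cv2.imread('pics/w1.png')
l=cv2.resize(a[112:242,270:375],None,fx=4.5,fy=4.5,interpolation=cv2.INTER_CUBIC)
r=cv2.resize(a[172:275,75:180],None,fx=3,fy=3,interpolation=cv2.INTER_CUBIC)
import numpy as np
o=np.zeros((585,790,3),np.uint8);o[:l.shape[0],:l.shape[1]]=l;o[:r.shape[0],475:475+r.shape[1]]=r
cv2.imwrite('pics/w1c.png',o)
E
```

```text
(no output)
```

View pics/w1c.png

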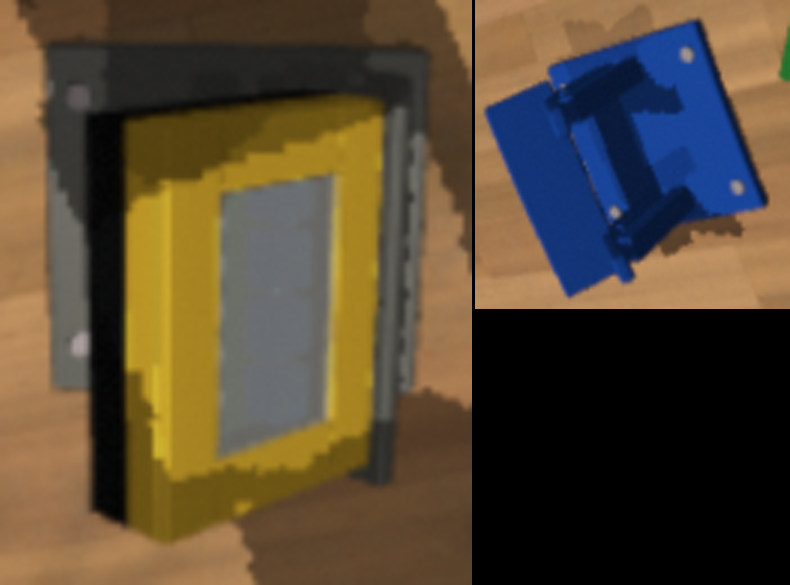

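```bash
cat > fit2.py <<'E'
import io,contextlib
with contextlib.redirect_stdout(io.StringIO()):
    from fit import *
from scipy.spatial.transform import Rotation as Ro
W=dict(np.load('pics/w1.npz'))
def wproj(W,p):
    R=Ro.from_rotvec(W['ori']).as_matrix();q=R.T@(np.array(p,float)-W['pos']);H=W['hand_eye'];q=H[:3,:3].T@(q-H[:3,3])
    th=np.arctan2(np.hypot(q[0],q[1]),q[2]);k=W['fx']*th/np.hypot(q[0],q[1]);return np.array([W['cx']+k*q[0],W['cy']+k*q[1]])
g=lambda u,v:((u+.5)/4.5-.5+270,(v+.5)/4.5-.5+112)
b=lambda u,v:((u-475+.5)/3-.5+75,(v+.5)/3-.5+172)
G=[(g(88,115),(-33.9,46,109.6)),(g(93,510),(-33.9,-46,109.6)),(g(170,542),(-15.6,-46,127.9)),(g(383,95),(33.9,46,78.5)),(g(47,45),(-55,52,8)),(g(52,388),(-55,-52,8)),(g(427,50),(55,52,8))]
B=[(b(700,20),(-55,-52,8)),(b(768,205),(-55,52,8)),(b(550,67),(55,-52,8)),(b(487,108),(36.8,-52,81.3)),(b(570,297),(36.8,52,81.3))]
def run(name,Lw,Lo,p0,useo):
    def f(p):
        c,q=np.cos(p[2]),np.sin(p[2]);w2=lambda w:(p[0]+c*w[0]-q*w[1],p[1]+q*w[0]+c*w[1],w[2])
        r=[wproj(W,w2(w))-m for m,w in Lw]
        if useo:r+=[proj(C,w2(w))-m for C,m,w in Lo]
        return np.concatenate(r)
    r=least_squares(f,p0);print(name,useo,r.x[:2].round(1),np.degrees(r.x[2]).round(1));print(r.fun.reshape(-1,2).round(1).tolist()[:len(Lw)])
if __name__=='__main__':
  for o in (0,1):
    run('grey',G,grey,[437,134,1.4],o);run('blue',B,blue,[455,-180,-1.55],o)
E
python3 fit2.py
```

```text
grey 0 [432.1 134.2] 78.2
[[-0.8, -0.7], [-0.0, 0.0], [-0.2, 0.6], [0.7, 0.4], [-0.6, -0.2], [0.2, 0.5], [1.0, -0.6]]
blue 0 [ 454.4 -173. ] -89.0
[[-0.4, -0.3], [0.3, 0.8], [-0.4, -0.4], [-0.0, -0.4], [0.5, 0.3]]
grey 1 [432.1 133.9] 78.3
[[-1.1, -0.6], [-0.2, 0.1], [-0.4, 0.7], [0.4, 0.4], [-0.8, -0.1], [0.1, 0.6], [0.7, -0.6]]
blue 1 [ 454.2 -174.8] -88.7
[[-1.6, -0.3], [-0.7, 0.7], [-1.2, -0.1], [-0.9, -0.2], [-0.3, 0.3]]
```

Emit:
play_rows --jaw '[1,1,1,1,1,1,1]' --pt "0.0026 0.0013 -0.02" --pt "0 0 -0.03" --pt "0 0 -0.03" --pt "0 0 -0.03" --pt "0 0 -0.02" --pt "0 0 -0.01" --pt "0 0 0" --spin '[-0.005,0,0,0,0,0,0]'

```text
clock: 2.65
position: [430.7, 132.9, 91.9]
orientation: [-0.314, -3.125, 0.0]
contact_force: [-0.2, -0.6, 0.1]
grip_width: 85.5
finger_force: 0.0
```

```bash
python3 - <<'E'
from h import *
s=get_state();print(s['clock'],s['position'].round(1),s['contact_force'].round(1))
c=capture('wrist')
cv2.imwrite('pics/w2.png',cv2.resize(c['image'][100:330,180:470,::-1],None,fx=2.4,fy=2.4,interpolation=cv2.INTER_CUBIC));np.savez('pics/w2',pos=s['position'],ori=s['orientation'],**c)
E
```

```text
2.65 [430.7 132.9  91.9] [-0.2 -0.6  0.1]
```

View pics/w2.png

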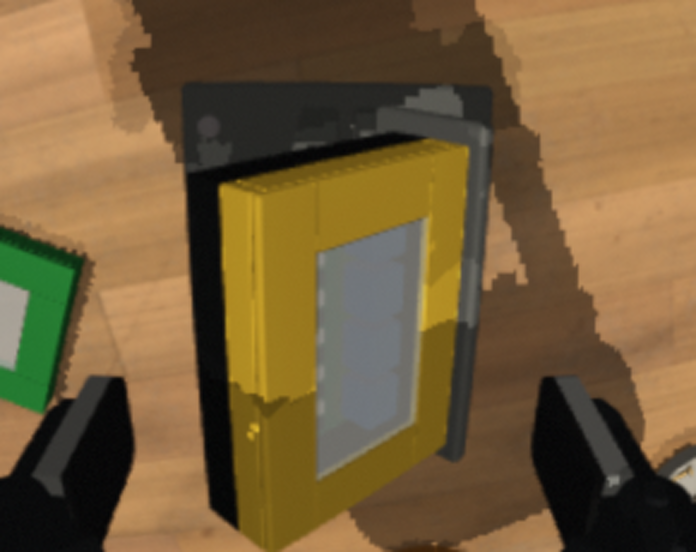

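```bash
python3 - <<'E'
from fit2 import *
W=dict(np.load('pics/w2.npz'))
ex=np.array([.203,.979,0]);ey=np.array([-.979,.203,0])
cr=lambda p:((wproj(W,p)-[180,100])*2.4).round()
for z in (91,98,105):
    print(z,cr(W['pos']*[1,1,0]+[0,0,z]-42.5*ex),cr(W['pos']*[1,1,0]+[0,0,z]+42.5*ex))
C=np.array([432,134,0])
for x,y,z in ((-33.9,46,109.6),(-33.9,-46,109.6),(-15.6,-46,127.9),(-15.6,46,127.9),(33.9,46,78.5)):print(x,y,cr(C+x*ex+y*ey+[0,0,z]))
E
```

```text
91 [169. 319.] [493. 320.]
98 [164. 331.] [499. 332.]
105 [158. 344.] [504. 345.]
-33.9 46 [182. 170.]
-33.9 -46 [209. 506.]
-15.6 -46 [273. 554.]
-15.6 46 [257. 192.]
33.9 46 [469. 141.]
```

Emit:
play_rows --jaw '[1,0.46,0.46,0.46]' --pt "-0.001 -0.005 -0.007" --pt "0 0 0" --pt "0 0 0" --pt "0 0 0" --spin '[0,0,0,0]'

```text
clock: 3.2
position: [430.1, 127.7, 85.6]
orientation: [0.315, 3.125, 0.0]
contact_force: [-0.5, 0.8, 0.8]
grip_width: 62.4
finger_force: 0.0
```

```bash
python3 - <<'E'
from h import *
s=get_state();print(s['clock'],s['position'].round(1),s['contact_force'].round(1),s['grip_width'])
c=capture('wrist')
cv2.imwrite('pics/w3.png',cv2.resize(c['image'][100:330,180:470,::-1],None,fx=2.4,fy=2.4,interpolation=cv2.INTER_CUBIC));np.savez('pics/w3',pos=s['position'],ori=s['orientation'],**c)
E
```

```text
3.2 [430.1 127.7  85.6] [-0.5  0.8  0.8] 62.41101310561296
```

View pics/w3.png

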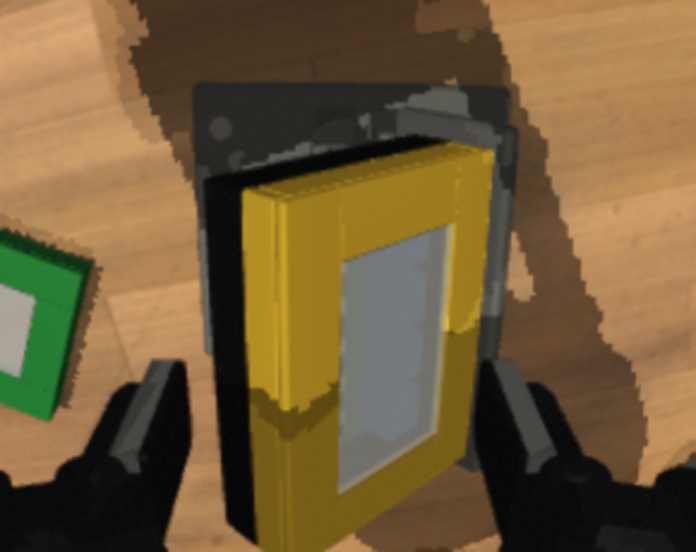

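```bash
python3 - <<'E'
from fit2 import *
ex=np.array([.203,.979,0]);ey=np.array([-.979,.203,0])
for f,w,L,Rr in (('w2',85.3,(128,378),(540,378)),('w3',62.4,(188,358),(478,358))):
    W.update(np.load(f'pics/{f}.npz'))
    def fn(p):
        o=[]
        for sg,m in ((-1,L),(1,Rr)):
            o.append((wproj(W,W['pos']+ex*(sg*w/2+p[2])+ey*p[0]+[0,0,p[1]])-[180,100])*2.4-m)
        return np.concatenate(o)
    r=least_squares(fn,[0,10,0]);print(f,r.x.round(1),r.fun.round(1))
E
```

```text
w2 [ 7.2 42.3  0.6] [ 0.  -0.6  0.   0.6]
w3 [ 7.4 33.3  0.4] [ 0.  -0.4  0.   0.4]
```

```bash
python3 - <<'E'
from h import *
s=get_state();p=s['position'];ex=np.array([.203,.979,0])
S=shot('scene','s4.png');
im=S['image'][:,:,::-1].copy();u=proj(S,p).astype(int);print(u)
k=5;x0,y0=u[0]-75,u[1]-65
o=cv2.resize(im[y0:y0+115,x0:x0+155],None,fx=k,fy=k,interpolation=cv2.INTER_CUBIC)
for d,c in ((-31.2,(0,0,255)),(0,(255,255,255)),(31.2,(255,0,255))):
    for h in (0,10,20,30,40):
        q=(proj(S,p+d*ex+[0,0,h])-[x0,y0]+.5)*k;cv2.circle(o,tuple(int(v) for v in q),3,c,-1)
cv2.imwrite('pics/s4c.png',o)
E
```

```text
[258 204]
```

View pics/s4c.png

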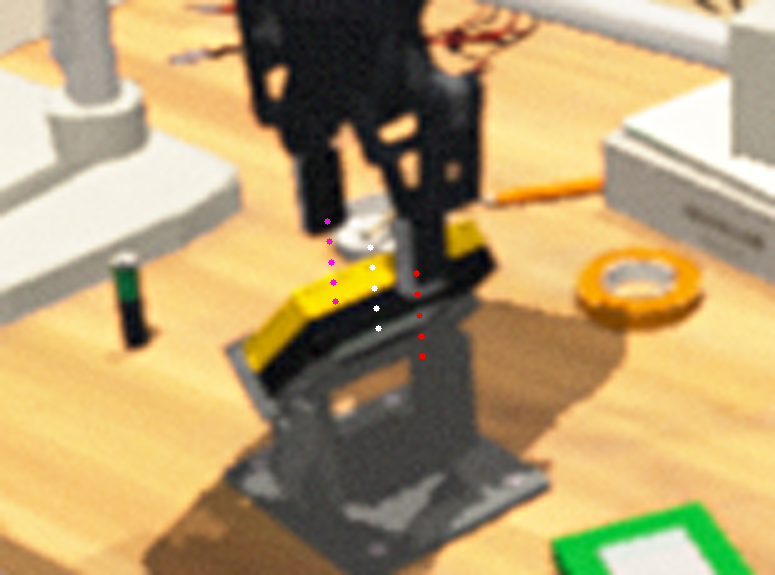

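Emit:
play_rows --jaw '[0.46,0.46,0.46]' --pt "0 0 -0.006" --pt "0 0 -0.006" --pt "0 0 0" --spin '[0,0,0]'

```text
clock: 3.68
position: [429.4, 127.6, 72.2]
orientation: [-0.315, -3.124, 0.001]
contact_force: [-1.0, 0.0, -0.4]
grip_width: 62.2
finger_force: 0.0
```

Emit:
play_rows --jaw '[0.46,0.46,0.33,0.22,0.22]' --pt "0 0 -0.004" --pt "0 0 -0.004" --pt "0 -0.001 0" --pt "0 0 0" --pt "0 0 0" --spin '[0,0,0,0,0]'

```text
clock: 4.3
position: [429.8, 126.4, 65.4]
orientation: [-0.315, -3.126, 0.001]
contact_force: [-0.9, -2.9, 1.0]
grip_width: 52.4
finger_force: 1.1
```

Emit:
play_rows --jaw '[0.21,0.19,0.17]' --pt "0.0008 0.0037 0.0015" --pt "0.0008 0.0037 0.0015" --pt "0 0 0" --spin '[0,0,0]'

```text
clock: 4.68
position: [431.4, 130.4, 70.4]
orientation: [0.319, 3.125, -0.012]
contact_force: [-8.0, -15.8, 12.3]
grip_width: 50.2
finger_force: 8.9
```

```bash
python3 - <<'E'
from h import *
s=get_state();print(s['position'].round(1),s['contact_force'].round(1),s['finger_force'],s['grip_width'])
c=capture('wrist');cv2.imwrite('pics/w5.png',cv2.resize(c['image'][100:330,180:470,::-1],None,fx=2.4,fy=2.4,interpolation=cv2.INTER_CUBIC))
# yellow mask centroid/extents row 200-ish as a check
h=cv2.cvtColor(c['image'],cv2.COLOR_RGB2HSV)
for f in ('w3',):
    h0=cv2.cvtColor(np.load('pics/w3.npz')['image'],cv2.COLOR_RGB2HSV)
for q in (h0,h):
    m=cv2.inRange(q,(20,150,60),(32,255,255))
    for r in (190,220,240): 
        x=np.nonzero(m[r,240:420])[0]+240;print(r,x.min(),x.max(),end=' | ')
    print()
E
```

```text
[431.4 130.4  70.4] [ -8.  -15.8  12.3] 8.850604221224785 50.220299462546066
190 281 383 | 220 282 380 | 240 282 378 | 
190 284 384 | 220 279 381 | 240 280 379 |
```

Emit:
play_rows --jaw '[0.3,0.36,0.36]' --pt "0.0004 0.002 0.002" --pt "0.0004 0.002 0.002" --pt "0 0 0" --spin '[0,0,0]'

```text
clock: 5.1
position: [432.7, 136.8, 73.3]
orientation: [0.316, 3.124, -0.004]
contact_force: [-1.6, -7.0, 4.6]
grip_width: 57.9
finger_force: 3.8
```

Emit:
play_rows --jaw '[0.33,0.29,0.25,0.22,0.22]' --pt "0.0003 0.0017 0.005" --pt "0.0006 0.0027 0.004" --pt "0.0006 0.0027 0.004" --pt "0.0006 0.0027 0.003" --pt "0 0 0" --spin '[0,0,0,0,0]'

```text
clock: 5.72
position: [434.6, 148.4, 88.4]
orientation: [0.314, 3.126, 0.001]
contact_force: [0.3, -1.8, 0.7]
grip_width: 51.8
finger_force: 0.6
```

```bash
python3 - <<'E'
from h import *
s=get_state();print(s['clock'],s['position'].round(1),s['contact_force'].round(1),s['finger_force'],s['grip_width'])
c=capture('wrist');S=shot('scene','s6.png')
np.savez('pics/w6',pos=s['position'],ori=s['orientation'],**c)
w=cv2.resize(c['image'][100:330,220:420,::-1],None,fx=2,fy=2,interpolation=cv2.INTER_CUBIC)
z=cv2.resize(S['image'][160:252,220:300,::-1],None,fx=5,fy=5,interpolation=cv2.INTER_CUBIC)
o=np.zeros((460,800,3),np.uint8);o[:,:400]=w;o[:,400:]=z;cv2.imwrite('pics/c6.png',o)
E
```

```text
5.725 [434.6 148.4  88.4] [ 0.3 -1.8  0.7] 0.6182901095598936 51.784180324523305
```

View pics/c6.png

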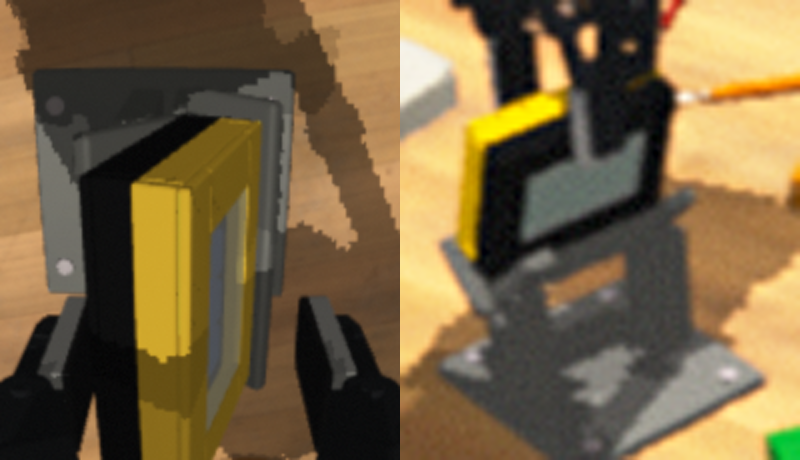

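Emit:
play_rows --jaw '[0.1,0.0,-0.1,-0.18,-0.26,-0.34]' --pt "0 0.001 0.001" --pt "0 0 0.001" --pt "0 0 0.001" --pt "0 0 0" --pt "0 0 0" --pt "0 0 0" --spin '[0,0,0,0,0,0]'

```text
clock: 6.58
position: [434.4, 149.0, 91.2]
orientation: [-0.315, -3.126, -0.0]
contact_force: [0.2, -0.1, -0.1]
grip_width: 28.3
finger_force: 0.1
```

Emit:
play_rows --jaw '[-0.31,-0.31,-0.31,-0.34]' --pt "0 0 -0.003" --pt "0 0 -0.003" --pt "0 0 -0.002" --pt "0 0 0" --spin '[0,0,0,0]'

```text
clock: 7.08
position: [434.2, 148.9, 82.9]
orientation: [-0.315, -3.125, 0.0]
contact_force: [0.3, -0.5, -0.6]
grip_width: 28.1
finger_force: 0.2
```

Now pinch.

Emit:
play_rows --jaw '[-0.38,-0.42,-0.5,-1,-1,-1]' --pt "0 0 0" --pt "0 0 0" --pt "0 0 0" --pt "0 0 0" --pt "0 0 0" --pt "0 0 0" --spin '[0,0,0,0,0,0]'

```text
clock: 7.82
position: [434.4, 149.1, 83.3]
orientation: [-0.315, -3.126, -0.001]
contact_force: [-0.7, 2.3, -1.5]
grip_width: 25.4
finger_force: 58.8
```

Emit:
play_rows --jaw '[-1,-1,-1,-1,-1,-1,-1]' --pt "0 0 0.006" --pt "0 0 0.012" --pt "0 0 0.02" --pt "0 0 0.025" --pt "0 0 0.025" --pt "0 0 0.012" --pt "0 0 0" --spin '[0,0,0,0,0,0,0]'

```text
clock: 8.7
position: [435.0, 149.0, 184.7]
orientation: [0.315, 3.123, 0.001]
contact_force: [0.2, -0.1, -2.2]
grip_width: 24.7
finger_force: 59.0
```

```bash
python3 - <<'E'
from h import *
T=np.load('pics/top0.npz');S=np.load('pics/scene0.npz')
for m in ((387,122),(382,183),(345,118),(330,175)):
  for t in ((383,193),(340,193)):
    a=ray(T,*t);b=ray(S,*m);p=tri([a,b]);print(m,t,p.round(),(proj(T,p)-t).round(1))
E
```

```text
(387, 122) (383, 193) [ 527. -100.  287.] [ 5.  -2.9]
(387, 122) (340, 193) [550. -41. 269.] [ 21.2 -11.4]
(382, 183) (383, 193) [ 535. -105.  161.] [ 1.2 -0.8]
(382, 183) (340, 193) [563. -38. 129.] [17.2 -9.5]
(345, 118) (383, 193) [506. -67. 300.] [-8.9  6.4]
(345, 118) (340, 193) [532.  -4. 274.] [ 5.6 -3.8]
(330, 175) (383, 193) [502. -63. 189.] [-14.3  11.6]
(330, 175) (340, 193) [535.  10. 145.] [-0.9  0.6]
```

Emit:
play_rows --jaw '[-1,-1,-1,-1,-1,-1,-1,-1,-1,-1,-1,-1,-1]' --pt "0 -0.012 0" --pt "0 -0.024 0" --pt "0 -0.033 0" --pt "0 -0.035 0" --pt "0 -0.035 0" --pt "0 -0.035 0" --pt "0 -0.035 0" --pt "0.002 -0.035 0" --pt "0.004 -0.035 0" --pt "0.005 -0.03 0" --pt "0.005 -0.02 0" --pt "0.003 -0.01 0" --pt "0 0 0" --spin '[0.01,0.02,0.02,0.02,0.02,0.02,0.02,0.02,0.02,0.02,0.02,0.012,0]'

```text
clock: 10.32
position: [452.9, -190.4, 182.4]
orientation: [0.032, -3.14, -0.001]
contact_force: [0.3, -0.4, -1.6]
grip_width: 25.2
finger_force: 59.2
```

```bash
cat > look.py <<'E'
from h import *
s=get_state();print(s['clock'],s['position'].round(1),s['orientation'].round(3),s['contact_force'].round(1),s['grip_width'])
c=capture('wrist');np.savez('pics/w7',pos=s['position'],ori=s['orientation'],**c)
S=capture('scene');np.savez('pics/s7',**S)
h=cv2.cvtColor(c['image'],cv2.COLOR_RGB2HSV)
m=cv2.inRange(h,(105,150,50),(125,255,255))
k=cv2.findContours(m,cv2.RETR_EXTERNAL,cv2.CHAIN_APPROX_NONE)[0];k=max(k,key=cv2.contourArea)
print('blue',cv2.boundingRect(k),cv2.approxPolyDP(k,3,True).reshape(-1,2).tolist())
h=cv2.cvtColor(S['image'],cv2.COLOR_RGB2HSV)
m=cv2.inRange(h,(20,150,60),(32,255,255))[120:320,320:480]
k=cv2.findContours(m,cv2.RETR_EXTERNAL,cv2.CHAIN_APPROX_NONE)[0]
if k:
    k=max(k,key=cv2.contourArea);print('yellow scene',(cv2.approxPolyDP(k,2,True).reshape(-1,2)+[320,120]).tolist())
E
python3 look.py
```

```text
10.325 [ 452.9 -190.4  182.4] [ 3.20e-02 -3.14e+00 -1.00e-03] [ 0.3 -0.4 -1.6] 25.207755021686722
blue (283, 126, 96, 85) [[283, 127], [286, 206], [298, 162], [326, 159], [343, 163], [353, 210], [374, 210], [377, 126]]
yellow scene [[412, 162], [386, 183], [383, 215], [388, 221], [391, 220], [394, 186], [412, 169]]
```

```bash
python3 - <<'E'
from fit2 import *
W=dict(np.load('pics/w7.npz'))
cx,cy,a=454.2,-174.5,np.radians(-88.8);c,q=np.cos(a),np.sin(a)
w2=lambda w:(cx+c*w[0]-q*w[1],cy+q*w[0]+c*w[1],w[2])
for w in ((-55,-52,8),(55,-52,8),(36.8,-52,81.3),(36.8,52,81.3),(-55,52,8),(55,52,8),(-16.9,-44,92.6)):print(w,wproj(W,w2(w)).round(1))
im=W['image'][:,:,::-1]
cv2.imwrite('pics/w7c.png',im)
h=cv2.cvtColor(W['image'],cv2.COLOR_RGB2HSV);m=cv2.inRange(h,(105,150,50),(125,255,255))
for r in range(126,212,7):
    x=np.nonzero(m[r,250:400])[0]+250;print(r,x.min(),x.max(),end=' | ')
    v=W['image'][r,270:300].astype(int).sum(1);
E
```

```text
(-55, -52, 8) [380.9 125.3]
(55, -52, 8) [283.2 124.7]
(36.8, -52, 81.3) [294.5 132.3]
(36.8, 52, 81.3) [297.1 238.7]
(-55, 52, 8) [376.4 211.2]
(55, 52, 8) [285.9 211.5]
(-16.9, -44, 92.6) [356.4 143.2]
126 284 377 | 133 283 378 | 140 284 378 | 147 284 377 | 154 284 377 | 161 284 377 | 168 284 376 | 175 285 376 | 182 285 376 | 189 285 375 | 196 285 375 | 203 286 374 | 210 353 374 |
```

Emit:
play_rows --jaw '[-1,-1,-1,-1,-1,-1,-1]' --pt "0.001 -0.0006 -0.012" --pt "0 0 -0.022" --pt "0 0 -0.022" --pt "0 0 -0.018" --pt "0 0 -0.01" --pt "0 0 -0.004" --pt "0 0 0" --spin '[0,0,0,0,0,0,0]'

```text
clock: 11.3
position: [454.6, -190.8, 95.6]
orientation: [-0.033, 3.141, -0.0]
contact_force: [-0.6, -0.0, -1.8]
grip_width: 25.1
finger_force: 59.2
```

Emit:
play_rows --jaw '[-1,-1,-1,-1,-1]' --pt "0 0 -0.003" --pt "0 0 -0.003" --pt "0 0 -0.002" --pt "0 0 -0.001" --pt "0 0 0" --spin '[0,0,0,0,0]'

```text
clock: 11.92
position: [454.4, -190.7, 86.2]
orientation: [0.033, -3.141, -0.0]
contact_force: [-0.2, 0.3, -1.6]
grip_width: 25.4
finger_force: 59.2
```

Emit:
play_rows --jaw '[-1,-1,-1,-1]' --pt "0 0 -0.001" --pt "0 0 -0.001" --pt "0 0 -0.001" --pt "0 0 0" --spin '[0,0,0,0]'

```text
clock: 12.42
position: [454.5, -190.9, 83.5]
orientation: [-0.033, 3.141, -0.001]
contact_force: [-0.2, -0.7, -0.4]
grip_width: 25.2
finger_force: 59.4
```

Emit:
play_rows --jaw '[-1,-1,-1,-1]' --pt "0 -0.0004 -0.001" --pt "0 -0.0004 -0.001" --pt "0 0 0" --pt "0 0 0" --spin '[0,0,0,0]'

```text
clock: 12.92
position: [454.7, -191.2, 83.2]
orientation: [-0.034, 3.14, 0.0]
contact_force: [-3.8, 3.1, 9.0]
grip_width: 24.9
finger_force: 60.5
```

Emit:
play_rows --jaw '[-1,-0.42,-0.38,-0.35,-0.33]' --pt "0 0 0.001" --pt "0 0 0" --pt "0 0 0" --pt "0 0.001 0" --pt "0 0.001 0" --spin '[0,0,0,0,0]'

```text
clock: 13.55
position: [454.3, -189.6, 81.9]
orientation: [0.033, -3.141, 0.0]
contact_force: [0.6, 0.0, -0.8]
grip_width: 28.8
finger_force: 0.1
```

Emit:
play_rows --jaw '[-0.29,-0.25,-0.21,-0.16,-0.11,-0.11]' --pt "0 0.0015 0" --pt "0 0.0015 -0.001" --pt "0 0.0018 -0.001" --pt "0 0.0018 -0.001" --pt "0 0.0017 -0.001" --pt "0 0 0" --spin '[0,0,0,0,0,0]'

```text
clock: 14.3
position: [454.4, -181.0, 78.1]
orientation: [0.034, -3.141, -0.0]
contact_force: [0.0, -0.7, -0.2]
grip_width: 38.1
finger_force: 0.3
```

```bash
cat > st.py <<'E'
from h import *
S=capture('scene')
h=cv2.cvtColor(S['image'],cv2.COLOR_RGB2HSV)
m=cv2.inRange(h,(20,150,60),(32,255,255))[120:320,320:480]
k=max(cv2.findContours(m,cv2.RETR_EXTERNAL,cv2.CHAIN_APPROX_NONE)[0],key=cv2.contourArea)
print((cv2.approxPolyDP(k,1.5,True).reshape(-1,2)+[320,120]).tolist())
# model: lid corners for tilt phi in blue stand
cx,cy,a=454.2,-175.7,np.radians(-88.8);c,q=np.cos(a),np.sin(a)
for p in (0,15,30,45):
    f=np.radians(p);aa=26*(np.cos(f)-np.sin(f))/2**.5
    n=np.array([np.cos(f),np.sin(f)]);u=np.array([-np.sin(f),np.cos(f)])
    D=np.array([15.6,-33.9])+aa*np.array([-1,1])/2**.5
    o=[]
    for y in (-46,46):
        for w in (D,D+13*n,D+70*u,D+70*u+13*n):
            o.append(proj(S,(cx+c*w[0]-q*y,cy+q*w[0]+c*y,94+w[1])).round().astype(int).tolist())
    print(p,o)
E
python3 st.py
```

```text
[[401, 211], [379, 232], [381, 264], [387, 267], [387, 235], [403, 217]]
0 [[380, 266], [387, 269], [383, 234], [389, 236], [402, 240], [408, 243], [405, 210], [412, 212]]
15 [[382, 268], [388, 269], [375, 234], [381, 235], [404, 243], [410, 243], [398, 210], [404, 211]]
30 [[384, 271], [390, 271], [368, 237], [374, 236], [405, 245], [411, 245], [391, 213], [397, 212]]
45 [[386, 274], [391, 272], [363, 243], [368, 240], [407, 248], [412, 246], [386, 219], [391, 216]]
```

Emit:
play_rows --jaw '[-0.11,-0.11,-0.13,-0.15,-0.15]' --pt "0 0 0.006" --pt "0 0 0.006" --pt "0 0.002 0" --pt "0 0.002 0" --pt "0 0 0" --spin '[0,0,0,0,0]'

```text
clock: 14.98
position: [454.3, -176.9, 90.0]
orientation: [0.034, -3.141, -0.001]
contact_force: [0.2, 0.2, -0.4]
grip_width: 36.4
finger_force: 0.0
```

```bash
python3 st.py|head -1
```

```text
[[402, 211], [398, 211], [376, 233], [379, 253], [384, 268], [389, 268], [383, 235], [402, 215]]
```

Emit:
play_rows --jaw '[-0.14,-0.12,-0.1,-0.08,-0.06,-0.06]' --pt "0 0.001 -0.002" --pt "0 0.0013 -0.002" --pt "0 0.0015 -0.002" --pt "0 0.0015 -0.002" --pt "0 0.0013 -0.001" --pt "0 0 0" --spin '[0,0,0,0,0,0]'

```text
clock: 15.78
position: [454.4, -170.5, 81.1]
orientation: [0.034, -3.141, -0.0]
contact_force: [0.1, 0.0, -0.6]
grip_width: 40.1
finger_force: 0.2
```

```bash
python3 st.py|head -1
```

```text
[[397, 213], [389, 215], [369, 236], [385, 270], [390, 268], [376, 236]]
```

Emit:
play_rows --jaw '[0.0,0.06,0.12,0.18,0.24,0.3,0.34,0.34]' --pt "0 0.0 -0.001" --pt "0 0.0005 -0.002" --pt "0 0.0005 -0.002" --pt "0 0.0005 -0.003" --pt "0 0.0005 -0.002" --pt "0 0.0005 -0.002" --pt "0 0.0005 -0.001" --pt "0 0 0" --spin '[0,0,0,0,0,0,0,0]'

```text
clock: 16.82
position: [454.4, -167.7, 68.2]
orientation: [0.033, -3.141, 0.0]
contact_force: [0.3, -0.1, -0.9]
grip_width: 57.6
finger_force: 0.0
```

```bash
python3 st.py|head -1
```

```text
[[392, 217], [387, 218], [364, 242], [387, 273], [391, 269], [370, 240]]
```

Emit:
play_rows --jaw '[0.5,0.6,0.6,0.6,0.6,0.6,0.6,0.6,0.6]' --pt "0 0 0" --pt "0 0 0" --pt "0 0 0.005" --pt "0 0 0.015" --pt "0 0 0.03" --pt "0 0 0.04" --pt "0 0 0.04" --pt "0 0 0.01" --pt "0 0 0" --spin '[0,0,0,0,0,0,0,0,0]'

```text
clock: 18.0
position: [454.7, -167.7, 209.1]
orientation: [-0.033, 3.14, -0.001]
contact_force: [0.1, -0.6, 0.2]
grip_width: 68.4
finger_force: 0.0
```

```bash
python3 st.py; python3 - <<'E'
from fit2 import *
s=get_state();print(s['clock'],s['position'].round(1),s['contact_force'].round(1))
c=capture('wrist');W.update(pos=s['position'],ori=s['orientation'],**c);np.savez('pics/w9',**W)
im=c['image'];cv2.imwrite('pics/w9.png',im[:,:,::-1])
cx,cy,a=454.2,-175.7,np.radians(-88.8);co,q=np.cos(a),np.sin(a)
w2=lambda w:(cx+co*w[0]-q*w[1],cy+q*w[0]+co*w[1],w[2])
# tray outer face corners (top) and lip, base
for n,w in (('Atop-',(-15.6,-46,127.9)),('Atop+',(-15.6,46,127.9)),('low-',(33.9,-46,78.5)),('low+',(33.9,46,78.5)),('B-',(-33.9,-46,109.6)),('lip-',(36.8,-52,81.3)),('lip+',(36.8,52,81.3))):print(n,wproj(W,w2(w)).round(1))
h=cv2.cvtColor(im,cv2.COLOR_RGB2HSV)
y=cv2.inRange(h,(20,150,50),(32,255,255));dk=(im.max(2)<45).astype(np.uint8)*255
for nm,m in (('yellow',y),('dark',dk)):
    m=m.copy();m[:90]=0;m[260:]=0;m[:,:240]=0;m[:,420:]=0
    k=max(cv2.findContours(m,cv2.RETR_EXTERNAL,cv2.CHAIN_APPROX_NONE)[0],key=cv2.contourArea);print(nm,cv2.approxPolyDP(k,2,True).reshape(-1,2).tolist())
E
```

```text
[[391, 216], [364, 242], [387, 273], [391, 269], [370, 240], [387, 223]]
0 [[380, 266], [387, 269], [383, 234], [389, 236], [402, 240], [408, 243], [405, 210], [412, 212]]
15 [[382, 268], [388, 269], [375, 234], [381, 235], [404, 243], [410, 243], [398, 210], [404, 211]]
30 [[384, 271], [390, 271], [368, 237], [374, 236], [405, 245], [411, 245], [391, 213], [397, 212]]
45 [[386, 274], [391, 272], [363, 243], [368, 240], [407, 248], [412, 246], [386, 219], [391, 216]]
18.05 [ 454.3 -167.5  207.6] [ 0.1  0.2 -0.5]
Atop- [327.4 140.2]
Atop+ [326.4 241.4]
low- [275.4 133.2]
low+ [278.8 220. ]
B- [347.6 137.3]
lip- [271.9 127.6]
lip+ [276.  226.2]
yellow [[293, 134], [337, 142], [338, 238], [345, 233], [346, 141]]
dark [[277, 136], [279, 221], [326, 242], [334, 239], [336, 142], [289, 135]]
```

```bash
python3 -c "
from station import *
print(job_done())"
```

```text
the job is handed in; nothing more can be done
None
```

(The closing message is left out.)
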